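# Shim the converter module under the hold-down arm and keep it pressed

### The job

The hold-down arm of the test jig does not reach down to the power converter module: stack brown spacer plates flat on the middle of the module, no more than needed, until the arm when swung down bears on the stack before it meets its own stop. Swing the arm down by its handle and finish while still holding it, pressing it firmly on the stack (about 10 N on the handle): do not let go. Do not disturb the other things on the bench.

Things in the scene. Friction and masses are not known exactly. Their poses are not given: they have to be found in the camera images.
- jig: test jig screwed to the bench: aluminium base plate 130 x 290 x 12 mm. Origin on the bench surface under the centre of the module; its z is up, its y runs level from the module towards the hinge of the hold-down arm, its x is parallel to the hinge axis; the handle sticks out to its -x side. A low dark steel nest frame (102 x 130 mm outside, top 30 mm above the bench) surrounds the module. Fixed.
- module_top (a point): centre of the flat level top of the power converter module, a fixed box 70 (jig x) x 100 (jig y) mm held in the nest; its top stands 54 to 71 mm above the bench, different each time. Axes parallel to the jig's.
- hinge (a point): centre of the hold-down arm's hinge pin, 105 mm above the bench and 120 mm along jig +y from the module's centre; the hinge axis is level, along jig x.
- holddown (a joint): angle of the hold-down arm above level, rad: 0 = level and pointing to jig -y over the module, resting on its own stop (it goes no lower); about 1.57 = standing upright; 2.0 = farthest open. The hinge is stiff (0.35 N m): the arm stays wherever it is left. The arm is a steel bar 24 x 20 mm reaching 190 mm from the hinge; it starts raised (1.45 to 1.85 rad), its end about 300 mm above the bench: keep clear of it on the way.
- nose (a point): centre of the rubber nose under the hold-down arm: a round bar of 24 mm diameter, 36 mm long, parallel to the hinge axis; the point lies 120 mm out along the arm from the hinge and 18 mm below the arm's centre line. With the arm level its lowest line is 75 mm above the bench, right over the module's centre; it rises about 12 mm per 0.1 rad.
- handle_grip (a point): middle of the free part of the hold-down arm's handle, a round black rod of 16 mm diameter, parallel to the hinge axis, 180 mm out along the arm from the hinge pin, sticking out 61 mm from the arm's side face towards jig -x; this point is 33 mm from that side face (45 mm from the arm's middle plane). It can be gripped from above, turning between the fingers as the arm swings.
- spacer1: loose brown spacer plate 36 (x) x 70 (y) x 12 (z) mm, 30 to 65 g, lying flat on the bench; origin at the centre of its underside. The four spacers are alike.
- spacer2: loose brown spacer plate 36 (x) x 70 (y) x 12 (z) mm, 30 to 65 g, lying flat on the bench; origin at the centre of its underside. The four spacers are alike.
- spacer3: loose brown spacer plate 36 (x) x 70 (y) x 12 (z) mm, 30 to 65 g, lying flat on the bench; origin at the centre of its underside. The four spacers are alike.
- spacer4: loose brown spacer plate 36 (x) x 70 (y) x 12 (z) mm, 30 to 65 g, lying flat on the bench; origin at the centre of its underside. The four spacers are alike.
- adapter: white plug adapter, 36 x 36 x 25 mm, among the spacers; origin at the centre of its underside. A bystander.
- multimeter: hand multimeter lying flat, 160 x 80 x 38 mm; origin under its centre. A bystander.
- mug: white mug, 80 mm across, 90 mm tall; origin under its centre. A bystander.
- screwdriver: screwdriver lying on the bench; origin near its middle. A bystander.
- can: metal can, 56 mm across, 150 mm tall; origin under its centre. A bystander.
- motor: dark motor standing on end, 100 mm across, 130 mm tall; origin under its centre. A bystander.
- jar: clear jar with steel lid, 60 mm across, 65 mm tall; origin under its centre. A bystander.
Mind the look-alikes: they are no part of the job. Leave any purple look-alike of the spacer1 alone.

How it is judged:
By the outcome, as a careful person would: the job done as asked, in the order asked, and still so for the second after the job is handed in, while the arm keeps its last pose, push and grip.
It also fails if it takes over 67 s, if anything falls off the work surface, if the arm or the gripper's body presses on something with over 40 N, if the wrist force passes 120 N, or if a joint passes its speed limit or range.

### The arm

A 7-joint arm with a two-finger parallel gripper is mounted at the origin on the work surface. World frame = base frame: x ahead of the robot, y to its left, z up, the work surface at z = 0. Lengths are in m, angles in rad, forces in N, time in s.
With the tool pointing down it reaches from about 0.425 to 0.925 m from the base axis. Payload 6.8 kg.
Tool frame: the origin (TCP) lies between the finger pads; the fingertips stand finger_overhang ahead of it and the grasp point (between the pads) lies 6 mm ahead of it (finger_overhang is the distance from the TCP to the fingertips, in m); z points along the fingers, y is the line along which they close (so a half turn about z gives the same grasp; the last joint's range is limited). The gripper opens to 85 mm and grips with 20 to 120 N. Pads are 22 mm wide; open, the fingers measure 114 mm over their backs; the gripper's body (76 mm by 85 mm) begins 54 mm behind the grasp point. The pads swing forward as they close: fully open they stand 13 mm farther back than shut.
Start: joints at [1.183, 0.477, 0.022, 1.555, -0.011, 1.109, -0.083], TCP at [0.186, -0.649, 0.256] pointing down, gripper open.
Joint ranges: [-2.96, 2.96], [-0.34, 2.1], [-1.41, 1.46], [0.24, 2.44], [-1.37, 4.51], [0.17, 1.92], [-2.96, 2.96]. Speed limits (rad/s): [2.39, 2.39, 3.14, 3.14, 3.14, 3.14, 3.14].

### API

Orientations are given as a unit quaternion [w, x, y, z].
In Python, from station import * gives the robot as it stands.
- The arm moves only by the tool drive_tool, never from a script. Its argument "increments" is a list of rows, each an object of numbers: "claw": the finger opening in m, from 0 to 0.0854; "dx", "dy", "dz": the shift along the tool's x, y, z in m; "wx", "wy", "wz": the turn, a rotation vector about the tool's x, y, z in degrees. A call has 1 to 20 rows; each row shifts and turns the commanded pose from where the row before left it, along the tool's axes as they then stand; what a row does not reach is not made up. A row lasts 1/8 s, in which the tool goes at most 62.5 mm and 10.7 degrees, less where a joint would pass 70% of its speed; a pose out of reach is approached as far as the arm can. A call with a gripper value outside its range is refused whole. The fingers move at their own pace and stop on an object; "newtons" is the grip in N (left out, the last holds). Time passes only in rows, so rows that do not move let the fingers close. It gives the time, the measured TCP pose, the force, the opening and the grip force at its end, in the units of the state.
- get_obs(): the state, without advancing time (a new reading comes with each control period).
- read_camera(name): name is "scene" or "top" or "wrist"; returns (picture, depth): 420x560x3 uint8, red, green, blue; 420x560 float32, m along the optical axis (not along the pixel's ray), 0 where there is no reading.
- calibration(name): a dict with "intrinsics" (3x3 intrinsics, pixels), "R" (3x3) and "t" (3): a world point X has camera coordinates R X + t; the wrist camera has in their place "mount" (4x4, takes a point from camera to tool coordinates, whose origin is the TCP and whose axes are the flange's). Camera axes: x right, y down, z forward; pixel columns grow to the right and rows downward; lengths in m; the calibration is good to about 2 mm. A picture is of the moment at which its call begins: read the wrist's pose just before it. calibration takes no time and is no camera call.
- hand_in(): hands the job in; it is judged then, once.
The state is a dict: "t": time; "q": joint angles; "joint_vel": joint speeds; "joint_torque": joint torques, N m; "eef_pos": TCP position; "tool_rot": TCP orientation; "contact_force": force on the tool from outside, world axes, zero at the start; "torque": the same for the moment, N m; "gripper_width": opening from 0.0 (shut) to 1.0 (fully open); "grasp_force": force on a finger pad.
Only numpy, scipy, OpenCV 4.12 (cv2) and the standard library are available. Lean on these libraries where they do the work, as an engineer would, in place of code of your own. Each camera call takes 0.05 s, during which the arm holds its last target. There are 200 camera calls.

## Working session

There is one attempt and no reset: what is moved stays moved. The work goes in short steps, Python scripts to look and compute and a tool call to move; the robot and the scene stay as the last step left them, time stands still between calls to the robot, and variables do not carry over. Pictures are saved under pics/ and viewed, at most 10 in all, crops included, and the job is handed in when it is done.

Besides the shell and the picture viewer there is one more tool, called after "Request:" by a JSON object that holds its "op" and its "data", one argument or row to a line. drive_tool: Moves the arm, as the interface text tells. Its arguments: {"type":"object","properties":{"increments":{"type":"array","items":{"type":"object","properties":{"claw":{"type":"number"},"dx":{"type":"number"},"dy":{"type":"number"},"dz":{"type":"number"},"wx":{"type":"number"},"wy":{"type":"number"},"wz":{"type":"number"}}}},"newtons":{"type":"number"}},"required":["increments"]}

```bash
mkdir -p pics; ls; cat > h.py <<'E'
from station import *
import numpy as np, cv2
from scipy.spatial.transform import Rotation as Ro
def cloud(name):
    o=get_obs(); im,d=read_camera(name); c=calibration(name); K=np.array(c["intrinsics"])
    v,u=np.mgrid[:420,:560]
    P=np.stack([(u-K[0,2])/K[0,0]*d,(v-K[1,2])/K[1,1]*d,d],-1)
    if name=="wrist":
        M=np.array(c["mount"]); P=P@M[:3,:3].T+M[:3,3]
        q=o["tool_rot"]; R=Ro.from_quat([q[1],q[2],q[3],q[0]]).as_matrix()
        P=P@R.T+np.array(o["eef_pos"])
    else: P=(P-np.array(c["t"]))@np.array(c["R"])
    P[d==0]=np.nan
    return im,P
E
python3 - <<'E'
from h import *
o=get_obs(); print({k:np.round(v,3) for k,v in o.items()})
for n in ("scene","top"):
    im,P=cloud(n); np.savez(n,im=im,P=P); cv2.imwrite(f"pics/{n}.png",cv2.resize(im[...,::-1],(800,600)))
E
```

```text
pics
{'t': np.float64(0.0), 'q': array([ 1.183,  0.478,  0.022,  1.556, -0.011,  1.109, -0.083]), 'joint_vel': array([ 0.001, -0.   ,  0.001,  0.001, -0.001, -0.001,  0.003]), 'joint_torque': array([ 1.0000e-03, -5.9646e+01,  1.6090e+00, -2.8120e+01,  1.3000e-02,
        9.0000e-03,  0.0000e+00]), 'eef_pos': array([ 0.186, -0.648,  0.255]), 'tool_rot': array([-0.001,  0.99 ,  0.139, -0.   ]), 'contact_force': array([-0.366, -0.301, -0.429]), 'torque': array([ 0.065, -0.018,  0.019]), 'grasp_force': np.float64(0.0), 'gripper_width': np.float64(1.003)}
```

View pics/scene.png

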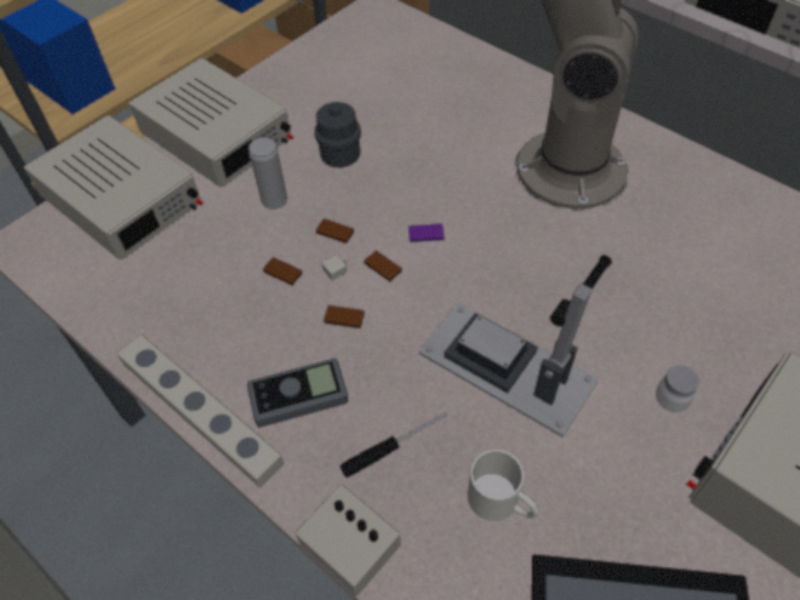

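View pics/top.png

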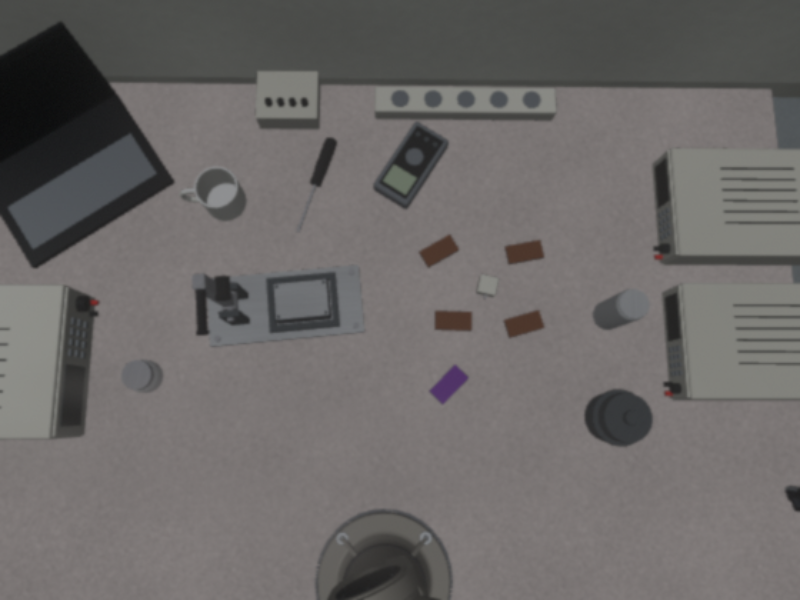

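The scene view shows the jig at centre-right with its arm raised. The top view (800x600) shows the brown spacers at about (439,250), (524,252), (453,321) and (524,323). The white adapter is between them at (487,286), the purple look-alike is at (449,384), and the module is at (302,300).

```bash
cat > m.py <<'E'
from h import *
def blobs(n,amin=60):
    z=np.load(n+".npz"); im,P=z["im"],z["P"]
    hsv=cv2.cvtColor(im,cv2.COLOR_RGB2HSV)
    m=((hsv[...,0]<15)&(hsv[...,1]>110)).astype(np.uint8)
    k,l,s,c=cv2.connectedComponentsWithStats(m)
    for i in range(1,k):
        if s[i,4]<amin: continue
        p=P[l==i]; p=p[np.isfinite(p[:,0])]; zt=np.median(p[:,2])
        p2=p[p[:,2]>zt-.004]
        (cx,cy),(w,h),a=cv2.minAreaRect((p2[:,:2]*1000).astype(np.float32))
        e=np.linalg.eigh(np.cov(p2[:,:2].T))[1][:,1]
        print(n,s[i,4],c[i].round(0),"med",np.round([*p2[:,:2].mean(0),zt],4),"rect",np.round([cx,cy,w,h,a],1),"long axis deg",round(np.degrees(np.arctan2(e[1],e[0]))%180,1))
def at(n,u,v,r=2):
    P=np.load(n+".npz")["P"]; return np.nanmedian(P[v-r:v+r+1,u-r:u+r+1].reshape(-1,3),0).round(4)
E
python3 - <<'E'
from m import *
blobs("top");blobs("scene")
s=.7
print("bench",at("top",int(400*s),int(450*s)),at("top",int(600*s),int(220*s)))
print("module top",at("top",211,210),at("scene",int(492*s),int(340*s)))
P=np.load("top.npz")["P"]
# module top points
sub=P[185:240,185:240].reshape(-1,3); print(np.histogram(sub[:,2],bins=np.arange(0,.1,.005)))
q=sub[(sub[:,2]>.048)&(sub[:,2]<.08)]
print(cv2.minAreaRect((q[:,:2]*1000).astype(np.float32)),q.mean(0),len(q))
# base plate
sub=P[180:250,130:265].reshape(-1,3); q=sub[(sub[:,2]>.007)&(sub[:,2]<.018)]
print("plate",cv2.minAreaRect((q[:,:2]*1000).astype(np.float32)),np.median(q[:,2]))
for n in("top","scene"):
    P=np.load(n+".npz")["P"].reshape(-1,3)
    q=P[(abs(P[:,0]-.5)<.2)&(P[:,1]>.1)&(P[:,1]<.45)&(P[:,2]>.12)&(P[:,2]<.4)]
    print(n,len(q),q.min(0),q.max(0))
    h,_=np.histogram(q[:,2],bins=np.arange(.12,.4,.02))
    for zz in np.arange(.12,.36,.02):
        r=q[abs(q[:,2]-zz)<.01]
        if len(r)>3: print(zz.round(2),len(r),r.min(0).round(3),r.max(0).round(3),r.mean(0).round(3))
E
```

```text
scene 214 [234. 161.] med [ 0.4604 -0.2608  0.0102] rect [ 460.2 -261.7   36.5   68.6   16.3] long axis deg 104.6
scene 232 [268. 186.] med [ 0.4666 -0.1267  0.0107] rect [ 466.1 -127.4   71.4   34.8   88. ] long axis deg 88.0
scene 238 [197. 189.] med [ 0.6004 -0.2674  0.0104] rect [ 600.8 -267.4   36.2   67.7    8.5] long axis deg 99.7
scene 276 [240. 221.] med [ 0.602  -0.1016  0.011 ] rect [ 602.3 -101.4   36.4   66.7   33.6] long axis deg 121.0
bench [ 0.2258 -0.0309  0.0008] [ 6.668e-01 -4.263e-01  1.000e-04]
module top [0.495  0.1508 0.0559] [0.4938 0.1513 0.0561]
(array([173, 206, 513, 109,  55, 327, 352,  34,  14,  12, 303, 646,  70,
         0,   0,   0,   0,   0,   0]), array([0.   , 0.005, 0.01 , 0.015, 0.02 , 0.025, 0.03 , 0.035, 0.04 ,
       0.045, 0.05 , 0.055, 0.06 , 0.065, 0.07 , 0.075, 0.08 , 0.085,
       0.09 , 0.095]))
((497.2813720703125, 152.94046020507812), (70.49591064453125, 100.54947662353516), 5.542384624481201) [0.4966148  0.15276092 0.05626304] 1023
plate ((489.60443115234375, 195.5255126953125), (179.9603729248047, 359.2373352050781), 1.858324289321899
[... 840 characters left out ...]
.29064766 0.29710357]
0.12 33 [0.46 0.26 0.12] [0.512 0.288 0.129] [0.493 0.277 0.124]
0.14 50 [0.473 0.266 0.131] [0.5   0.285 0.15 ] [0.494 0.278 0.141]
0.16 50 [0.476 0.266 0.15 ] [0.5   0.287 0.17 ] [0.494 0.278 0.16 ]
0.18 59 [0.474 0.267 0.17 ] [0.499 0.287 0.19 ] [0.494 0.279 0.18 ]
0.2 56 [0.474 0.268 0.19 ] [0.498 0.288 0.209] [0.494 0.28  0.2  ]
0.22 102 [0.476 0.248 0.21 ] [0.506 0.289 0.23 ] [0.498 0.272 0.221]
0.24 186 [0.468 0.248 0.23 ] [0.507 0.289 0.25 ] [0.491 0.267 0.237]
0.26 67 [0.474 0.269 0.25 ] [0.498 0.29  0.27 ] [0.493 0.282 0.26 ]
0.28 157 [0.406 0.263 0.27 ] [0.498 0.291 0.29 ] [0.462 0.279 0.284]
0.3 215 [0.407 0.266 0.29 ] [0.498 0.29  0.297] [0.46  0.278 0.292]
```

```bash
cat > plan.py <<'E'
from h import *
J=np.array([.4972,.1529]); JA=5.54
def plan(x,y,z,close_deg=None,o=None):
    o=o or get_obs(); q=o["tool_rot"]; r=Ro.from_quat([q[1],q[2],q[3],q[0]]); R=r.as_matrix()
    p=np.array(o["eef_pos"]); d=R.T@(np.array([x,y,z])-p)*1000
    cy=np.degrees(np.arctan2(R[1,1],R[0,1]))
    print("t",round(o["t"],2),"tcp",p.round(4),"close angle",round(cy,2),"tilt z",R[:,2].round(4),"w",round(o["gripper_width"],3),"F",np.round(o["contact_force"],1))
    print("shift mm in present tool axes",d.round(1))
    if close_deg is not None:
        # level turn too
        a=np.radians(close_deg+180*round((cy-close_deg)/180))
        Y=np.array([np.cos(a),np.sin(a),0]);Z=np.array([0,0,-1.]);T=np.stack([np.cross(Y,Z),Y,Z],1)
        print("turn deg",Ro.from_matrix(R.T@T).as_rotvec(degrees=True).round(2), "shift after turn",(T.T@(np.array([x,y,z])-p)*1000).round(1))
E
python3 - <<'E'
import station; print([k for k in dir(station) if k[0]!='_'], getattr(station,'finger_overhang',None))
from plan import *
plan(.4664,-.127,.15,-2)
# wrist-camera mount
print(np.round(calibration("wrist")["mount"],3))
P=np.load("top.npz")["P"]; im=np.load("top.npz")["im"]
for n in("top","scene"):
    z=np.load(n+".npz");P,im=z["P"],z["im"]
    m=np.isfinite(P[...,0])&(abs(P[...,2]-.056)<.004)&(abs(P[...,0]-.497)<.06)&(abs(P[...,1]-.153)<.07)
    q=P[m]; print(n,cv2.minAreaRect((q[:,:2]*1000).astype(np.float32)),np.median(q[:,2]))
    q=P[(P[...,2]>.27)&(P[...,2]<.4)&(P[...,0]>.38)&(P[...,0]<.46)&(P[...,1]>.2)&(P[...,1]<.35)]
    print("handle",len(q),q.min(0),q.max(0),q.mean(0),np.polyfit(q[:,0],q[:,1],1))
E
```

```text
['PlanningError', 'calibration', 'finger_overhang', 'get_obs', 'hand_in', 'read_camera'] 0.025
t 0.1 tcp [ 0.1863 -0.6483  0.2554] close angle -73.97 tilt z [-6.0e-04  1.5e-03 -1.0e+00] w 1.003 F [-0.2 -0.1 -1. ]
shift mm in present tool axes [ 413.2 -423.5  106. ]
turn deg [-9.000e-02 -5.000e-02 -7.197e+01] shift after turn [530.8 261.8 105.4]
[[ 0.002 -0.959 -0.284  0.072]
 [ 1.     0.002 -0.     0.   ]
 [ 0.001 -0.284  0.959 -0.117]
 [ 0.     0.     0.     1.   ]]
top ((497.311767578125, 152.62725830078125), (70.49591064453125, 99.92013549804688), 5.542384624481201) 0.05610769527901706
handle 199 [0.40581011 0.2619292  0.27825006] [0.45954935 0.28160828 0.29711203] [0.43163761 0.27216366 0.29076092] [0.0801596  0.23756376]
scene ((497.3484802246094, 154.2733612060547), (72.99760437011719, 100.46467590332031), 5.345503330230713) 0.055465317110776034
handle 172 [0.40586701 0.26262142 0.28182842] [0.45923463 0.28461073 0.29485434] [0.43207396 0.27562003 0.29004432] [0.0969082  0.23374852]
```

Request:
{"op": "drive_tool", "data": {
  "increments": [
    {"dx": 0.0344,"dy": -0.0353,"dz": 0.0,"claw": 0.0854},
    {"dx": 0.0344,"dy": -0.0353},
    {"dx": 0.0344,"dy": -0.0353},
    {"dx": 0.0344,"dy": -0.0353},
    {"dx": 0.0344,"dy": -0.0353},
    {"dx": 0.0344,"dy": -0.0353},
    {"dx": 0.0344,"dy": -0.0353,"dz": 0.01},
    {"dx": 0.0344,"dy": -0.0353,"dz": 0.01},
    {"dx": 0.0344,"dy": -0.0353,"dz": 0.01},
    {"dx": 0.0344,"dy": -0.0353,"dz": 0.01},
    {"dx": 0.0344,"dy": -0.0353,"dz": 0.01},
    {"dx": 0.0344,"dy": -0.0353,"dz": 0.01},
    {"wz": -9},
    {"wz": -9},
    {"wz": -9},
    {"wz": -9},
    {"wz": -9},
    {"wz": -9},
    {"wz": -9},
    {"wz": -9}
  ],
  "newtons": 40
}}

```text
schema error: expected keys claw, dx, dy, dz, wx, wy, wz
```

```bash
python3 - <<'E'
from plan import *
plan(.4664,-.127,.1,-2)
from m import *
im,P=cloud("wrist"); np.savez("w1",im=im,P=P); cv2.imwrite("pics/w1.png",im[...,::-1]); blobs("w1",300)
E
```

```text
t 0.1 tcp [ 0.1863 -0.6483  0.2554] close angle -73.97 tilt z [-6.0e-04  1.5e-03 -1.0e+00] w 1.003 F [-0.2 -0.1 -1. ]
shift mm in present tool axes [ 413.2 -423.4  156. ]
turn deg [-9.000e-02 -5.000e-02 -7.197e+01] shift after turn [530.8 261.8 155.4]
w1 3076 [528. 134.] med [ 0.4059 -1.3017 -0.4259] rect [  417.2 -1281.4   179.    183.5     6. ] long axis deg 22.7
w1 1089 [452. 299.] med [-0.1021 -1.2801 -0.4785] rect [    5.2 -1044.8   805.9   103.     65.7] long axis deg 62.6
w1 670 [351. 344.] med [-0.4561 -1.106  -0.6188] rect [-180.4 -896.4  901.5  122.9   38.3] long axis deg 35.4
```

View pics/w1.png

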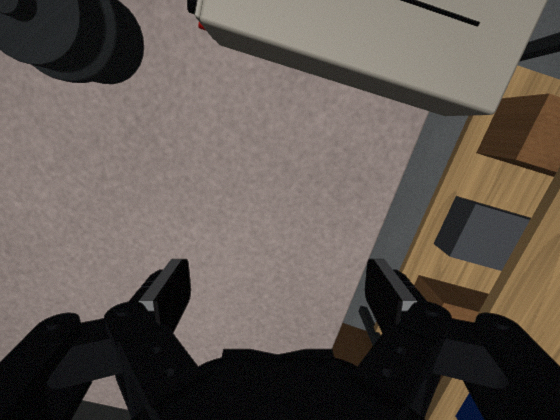

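The call was refused because every row needs all the keys. The wrist view therefore still shows the start place, with the bench edge and the open fingertips at about (180,290) and (378,290).

Request:
{"op": "drive_tool", "data": {
  "increments": [
    {"dx": 0.0344,"dy": -0.0353,"dz": 0,"wx": 0,"wy": 0,"wz": 0,"claw": 0.0854},
    {"dx": 0.0344,"dy": -0.0353,"dz": 0,"wx": 0,"wy": 0,"wz": 0,"claw": 0.0854},
    {"dx": 0.0344,"dy": -0.0353,"dz": 0,"wx": 0,"wy": 0,"wz": 0,"claw": 0.0854},
    {"dx": 0.0344,"dy": -0.0353,"dz": 0,"wx": 0,"wy": 0,"wz": 0,"claw": 0.0854},
    {"dx": 0.0344,"dy": -0.0353,"dz": 0,"wx": 0,"wy": 0,"wz": 0,"claw": 0.0854},
    {"dx": 0.0344,"dy": -0.0353,"dz": 0,"wx": 0,"wy": 0,"wz": 0,"claw": 0.0854},
    {"dx": 0.0344,"dy": -0.0353,"dz": 0.01,"wx": 0,"wy": 0,"wz": 0,"claw": 0.0854},
    {"dx": 0.0344,"dy": -0.0353,"dz": 0.01,"wx": 0,"wy": 0,"wz": 0,"claw": 0.0854},
    {"dx": 0.0344,"dy": -0.0353,"dz": 0.01,"wx": 0,"wy": 0,"wz": 0,"claw": 0.0854},
    {"dx": 0.0344,"dy": -0.0353,"dz": 0.01,"wx": 0,"wy": 0,"wz": 0,"claw": 0.0854},
    {"dx": 0.0344,"dy": -0.0353,"dz": 0.01,"wx": 0,"wy": 0,"wz": 0,"claw": 0.0854},
    {"dx": 0.0344,"dy": -0.0353,"dz": 0.01,"wx": 0,"wy": 0,"wz": 0,"claw": 0.0854},
    {"dx": 0,"dy": 0,"dz": 0,"wx": 0,"wy": 0,"wz": -9,"claw": 0.0854},
    {"dx": 0,"dy": 0,"dz": 0,"wx": 0,"wy": 0,"wz": -9,"claw": 0.0854},
    {"dx": 0,"dy": 0,"dz": 0,"wx": 0,"wy": 0,"wz": -9,"claw": 0.0854},
    {"dx": 0,"dy": 0,"dz": 0,"wx": 0,"wy": 0,"wz": -9,"claw": 0.0854},
    {"dx": 0,"dy": 0,"dz": 0,"wx": 0,"wy": 0,"wz": -9,"claw": 0.0854},
    {"dx": 0,"dy": 0,"dz": 0,"wx": 0,"wy": 0,"wz": -9,"claw": 0.0854},
    {"dx": 0,"dy": 0,"dz": 0,"wx": 0,"wy": 0,"wz": -9,"claw": 0.0854},
    {"dx": 0,"dy": 0,"dz": 0,"wx": 0,"wy": 0,"wz": -9,"claw": 0.0854}
  ],
  "newtons": 40
}}

```text
t: 2.65
eef_pos: [0.466, -0.1277, 0.1962]
tool_rot: [-0.0, 0.717, 0.697, -0.0]
contact_force: [0.3, -0.5, 0.2]
gripper_width: 0.998
grasp_force: 0.0
```

```bash
python3 - <<'E'
from plan import *
plan(.4664,-.127,.03,-2)
from m import *
im,P=cloud("wrist"); np.savez("w1",im=im,P=P); cv2.imwrite("pics/w2.png",im[...,::-1]); blobs("w1",300)
E
```

```text
t 2.65 tcp [ 0.466  -0.1277  0.1962] close angle -1.68 tilt z [-3.e-04 -0.e+00 -1.e+00] w 0.998 F [ 0.3 -0.5  0.2]
shift mm in present tool axes [  0.7   0.4 166.2]
turn deg [-0.02  0.    0.32] shift after turn [  0.7   0.4 166.2]
w1 2484 [407. 166.] med [ 0.5991 -0.104   0.0114] rect [ 600.3 -105.3   35.7   70.1   30.1] long axis deg 120.1
w1 2165 [276. 194.] med [ 0.4647 -0.1291  0.0115] rect [ 464.5 -130.3   69.3   34.4   88.9] long axis deg 89.1
w1 1656 [274. 304.] med [ 0.4592 -0.2628  0.0114] rect [ 459.6 -264.5   35.7   69.9   16.5] long axis deg 105.5
```

View pics/w2.png

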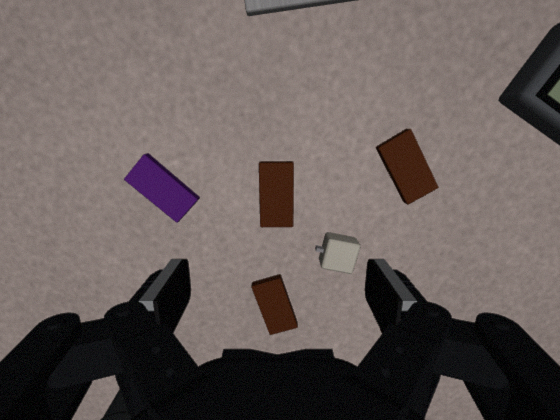

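The wrist view shows the target spacer at (276,194), the adapter at (340,252) well clear of both fingers, and the purple look-alike at (162,187).

Request:
{"op": "drive_tool", "data": {
  "increments": [
    {"dx": -0.001,"dy": -0.001,"dz": 0.03,"wx": 0,"wy": 0,"wz": 0,"claw": 0.07},
    {"dx": 0,"dy": 0,"dz": 0.04,"wx": 0,"wy": 0,"wz": 0,"claw": 0.07},
    {"dx": 0,"dy": 0,"dz": 0.04,"wx": 0,"wy": 0,"wz": 0,"claw": 0.07},
    {"dx": 0,"dy": 0,"dz": 0.03,"wx": 0,"wy": 0,"wz": 0,"claw": 0.07},
    {"dx": 0,"dy": 0,"dz": 0.016,"wx": 0,"wy": 0,"wz": 0,"claw": 0.07},
    {"dx": 0,"dy": 0,"dz": 0.01,"wx": 0,"wy": 0,"wz": 0,"claw": 0.07},
    {"dx": 0,"dy": 0,"dz": 0,"wx": 0,"wy": 0,"wz": 0,"claw": 0.02},
    {"dx": 0,"dy": 0,"dz": 0,"wx": 0,"wy": 0,"wz": 0,"claw": 0.02},
    {"dx": 0,"dy": 0,"dz": 0,"wx": 0,"wy": 0,"wz": 0,"claw": 0.02},
    {"dx": 0,"dy": 0,"dz": 0,"wx": 0,"wy": 0,"wz": 0,"claw": 0.02}
  ],
  "newtons": 40
}}

```text
t: 3.95
eef_pos: [0.4659, -0.1287, 0.0313]
tool_rot: [0.001, 0.719, 0.695, 0.0]
contact_force: [-1.0, 0.1, 6.4]
gripper_width: 0.406
grasp_force: 40.4
```

Request:
{"op": "drive_tool", "data": {
  "increments": [
    {"dx": 0,"dy": 0,"dz": -0.01,"wx": 0,"wy": 0,"wz": 0,"claw": 0.02},
    {"dx": 0,"dy": 0,"dz": -0.03,"wx": 0,"wy": 0,"wz": 0,"claw": 0.02},
    {"dx": 0,"dy": 0,"dz": -0.04,"wx": 0,"wy": 0,"wz": 0,"claw": 0.02},
    {"dx": 0,"dy": 0,"dz": -0.03,"wx": 0,"wy": 0,"wz": 0,"claw": 0.02},
    {"dx": 0.0283,"dy": 0.0023,"dz": 0,"wx": 0,"wy": 0,"wz": 0,"claw": 0.02},
    {"dx": 0.0283,"dy": 0.0023,"dz": 0,"wx": 0,"wy": 0,"wz": 0,"claw": 0.02},
    {"dx": 0.0283,"dy": 0.0023,"dz": 0,"wx": 0,"wy": 0,"wz": 0,"claw": 0.02},
    {"dx": 0.0283,"dy": 0.0023,"dz": 0,"wx": 0,"wy": 0,"wz": 0,"claw": 0.02},
    {"dx": 0.0283,"dy": 0.0023,"dz": 0,"wx": 0,"wy": 0,"wz": 0,"claw": 0.02},
    {"dx": 0.0283,"dy": 0.0023,"dz": 0,"wx": 0,"wy": 0,"wz": 0,"claw": 0.02},
    {"dx": 0.0283,"dy": 0.0023,"dz": 0,"wx": 0,"wy": 0,"wz": 0,"claw": 0.02},
    {"dx": 0.0283,"dy": 0.0023,"dz": 0,"wx": 0,"wy": 0,"wz": 0,"claw": 0.02},
    {"dx": 0.0283,"dy": 0.0023,"dz": 0,"wx": 0,"wy": 0,"wz": 0,"claw": 0.02},
    {"dx": 0.0283,"dy": 0.0023,"dz": 0,"wx": 0,"wy": 0,"wz": 0,"claw": 0.02},
    {"dx": 0,"dy": 0,"dz": 0,"wx": 0,"wy": 0,"wz": -3.6,"claw": 0.02},
    {"dx": 0,"dy": 0,"dz": 0,"wx": 0,"wy": 0,"wz": -3.6,"claw": 0.02},
    {"dx": 0,"dy": 0,"dz": 0,"wx": 0,"wy": 0,"wz": 0,"claw": 0.02}
  ],
  "newtons": 40
}}

```text
t: 6.08
eef_pos: [0.4978, 0.1533, 0.1408]
tool_rot: [0.0, 0.674, 0.738, 0.0]
contact_force: [-0.6, 0.5, -0.5]
gripper_width: 0.405
grasp_force: 40.0
```

```bash
python3 - <<'E'
from plan import *
plan(.4972,.1531,.088,5.5)
from m import *
im,P=cloud("wrist"); np.savez("w1",im=im,P=P); cv2.imwrite("pics/w3.png",im[...,::-1]); blobs("w1",300)
m=np.isfinite(P[...,0])&(abs(P[...,2]-.056)<.005)&(abs(P[...,0]-.497)<.06)&(abs(P[...,1]-.153)<.07)
q=P[m]; print(len(q),cv2.minAreaRect((q[:,:2]*1000).astype(np.float32)),np.median(q[:,2]))
E
```

```text
t 6.08 tcp [0.4978 0.1533 0.1408] close angle 5.19 tilt z [ 3.e-04  1.e-04 -1.e+00] w 0.405 F [-0.6  0.5 -0.5]
shift mm in present tool axes [-0.2 -0.7 52.8]
turn deg [ 0.02 -0.   -0.31] shift after turn [-0.2 -0.7 52.8]
w1 8739 [277. 264.] med [0.4981 0.1542 0.1209] rect [498.5 151.1  35.5  70.5   5.6] long axis deg 95.3
5736 ((495.52642822265625, 167.8629608154297), (70.18038940429688, 69.7900619506836), 5.751708507537842) 0.055893675554853424
```

View pics/w3.png

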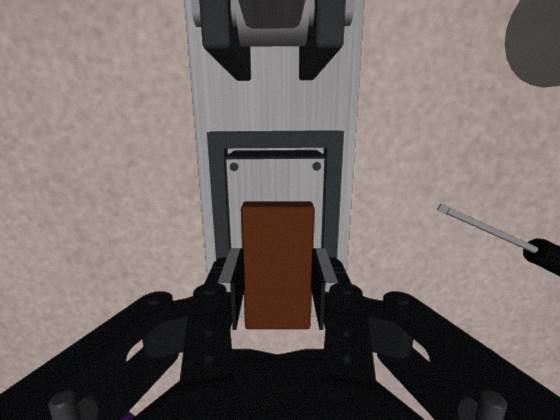

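The wrist view shows the plate held flat and centred between the fingers at (277,264), with the module top behind it. I'll lower it now.

Request:
{"op": "drive_tool", "data": {
  "increments": [
    {"dx": 0.0013,"dy": -0.0008,"dz": 0.02,"wx": 0,"wy": 0,"wz": -0.3,"claw": 0.02},
    {"dx": 0,"dy": 0,"dz": 0.02,"wx": 0,"wy": 0,"wz": 0,"claw": 0.02},
    {"dx": 0,"dy": 0,"dz": 0.008,"wx": 0,"wy": 0,"wz": 0,"claw": 0.02},
    {"dx": 0,"dy": 0,"dz": 0.004,"wx": 0,"wy": 0,"wz": 0,"claw": 0.02},
    {"dx": 0,"dy": 0,"dz": 0,"wx": 0,"wy": 0,"wz": 0,"claw": 0.02}
  ],
  "newtons": 40
}}

```text
t: 6.75
eef_pos: [0.4972, 0.1548, 0.0886]
tool_rot: [0.0, 0.672, 0.74, 0.0]
contact_force: [-1.3, 0.6, -0.7]
gripper_width: 0.402
grasp_force: 40.0
```

Request:
{"op": "drive_tool", "data": {
  "increments": [
    {"dx": 0,"dy": 0,"dz": 0.001,"wx": 0,"wy": 0,"wz": 0,"claw": 0.02},
    {"dx": 0,"dy": 0,"dz": 0,"wx": 0,"wy": 0,"wz": 0,"claw": 0.02}
  ],
  "newtons": 40
}}

```text
t: 7.0
eef_pos: [0.4972, 0.1547, 0.0877]
tool_rot: [0.0, 0.672, 0.74, 0.0]
contact_force: [0.7, -0.0, 0.1]
gripper_width: 0.403
grasp_force: 40.1
```

Request:
{"op": "drive_tool", "data": {
  "increments": [
    {"dx": 0,"dy": 0,"dz": 0.001,"wx": 0,"wy": 0,"wz": 0,"claw": 0.02},
    {"dx": 0,"dy": 0,"dz": 0,"wx": 0,"wy": 0,"wz": 0,"claw": 0.05},
    {"dx": 0,"dy": 0,"dz": 0,"wx": 0,"wy": 0,"wz": 0,"claw": 0.05},
    {"dx": 0,"dy": 0,"dz": 0,"wx": 0,"wy": 0,"wz": 0,"claw": 0.05},
    {"dx": 0,"dy": 0,"dz": -0.01,"wx": 0,"wy": 0,"wz": 0,"claw": 0.055},
    {"dx": 0,"dy": 0,"dz": -0.025,"wx": 0,"wy": 0,"wz": 0,"claw": 0.055},
    {"dx": 0,"dy": 0,"dz": -0.03,"wx": 0,"wy": 0,"wz": 0,"claw": 0.07},
    {"dx": 0,"dy": 0,"dz": -0.03,"wx": 0,"wy": 0,"wz": 0,"claw": 0.07},
    {"dx": -0.0334,"dy": 0.0097,"dz": 0,"wx": 0,"wy": 0,"wz": 0,"claw": 0.07},
    {"dx": -0.0334,"dy": 0.0097,"dz": 0,"wx": 0,"wy": 0,"wz": 0,"claw": 0.07},
    {"dx": -0.0334,"dy": 0.0097,"dz": 0,"wx": 0,"wy": 0,"wz": 0,"claw": 0.07},
    {"dx": -0.0334,"dy": 0.0097,"dz": 0,"wx": 0,"wy": 0,"wz": 0,"claw": 0.07},
    {"dx": -0.0334,"dy": 0.0097,"dz": 0,"wx": 0,"wy": 0,"wz": 0,"claw": 0.07},
    {"dx": -0.0334,"dy": 0.0097,"dz": 0,"wx": 0,"wy": 0,"wz": 0,"claw": 0.07},
    {"dx": -0.0334,"dy": 0.0097,"dz": 0,"wx": 0,"wy": 0,"wz": 0,"claw": 0.07},
    {"dx": -0.0334,"dy": 0.0097,"dz": 0,"wx": 0,"wy": 0,"wz": 0,"claw": 0.07},
    {"dx": 0,"dy": 0,"dz": 0,"wx": 0,"wy": 0,"wz": -8.3,"claw": 0.07},
    {"dx": 0,"dy": 0,"dz": 0,"wx": 0,"wy": 0,"wz": -8.3,"claw": 0.07},
    {"dx": 0,"dy": 0,"dz": 0,"wx": 0,"wy": 0,"wz": -8.3,"claw": 0.07},
    {"dx": 0,"dy": 0,"dz": 0,"wx": 0,"wy": 0,"wz": 0,"claw": 0.07}
  ],
  "newtons": 40
}}

```text
t: 9.5
eef_pos: [0.5999, -0.1039, 0.1817]
tool_rot: [0.0, 0.497, 0.868, 0.0]
contact_force: [-0.3, -0.4, -0.7]
gripper_width: 0.822
grasp_force: 0.0
```

```bash
python3 - <<'E'
from plan import *
from m import *
im,P=cloud("wrist"); np.savez("w1",im=im,P=P); blobs("w1",300)
im,P=cloud("top"); np.savez("top",im=im,P=P); cv2.imwrite("pics/t2.png",cv2.resize(im[150:270,130:430,::-1],(800,320))); 
im,P=cloud("scene"); np.savez("scene",im=im,P=P); blobs("scene")
plan(.6,-.105,.033,30.3)
E
```

```text
w1 2380 [277. 196.] med [ 0.5996 -0.104   0.0115] rect [ 600.3 -105.4   35.    70.    30.9] long axis deg 120.3
w1 2330 [ 87. 256.] med [ 0.4597 -0.2629  0.0113] rect [ 459.8 -265.    36.7   70.8   16.2] long axis deg 106.1
w1 1063 [209. 317.] med [ 0.604  -0.2586  0.0113] rect [ 592.3 -202.5   22.7  209.2   11. ] long axis deg 102.2
scene 244 [197. 189.] med [ 0.6004 -0.2668  0.0105] rect [ 599.9 -267.7   35.3   69.3   11.1] long axis deg 101.8
scene 266 [241. 221.] med [ 0.6019 -0.1015  0.0105] rect [ 601.6 -101.7   35.3   66.2   31.9] long axis deg 119.6
scene 328 [344. 237.] med [0.4998 0.1552 0.067 ] rect [499.6 154.9  36.4  68.4   3.6] long axis deg 94.9
t 9.65 tcp [ 0.5999 -0.1038  0.1816] close angle 30.28 tilt z [ 2.e-04 -1.e-04 -1.e+00] w 0.818 F [-0.5  0.3  0.4]
shift mm in present tool axes [ -1.   -0.6 148.6]
turn deg [ 0.01  0.01 -0.02] shift after turn [ -1.   -0.5 148.6]
```

View pics/t2.png

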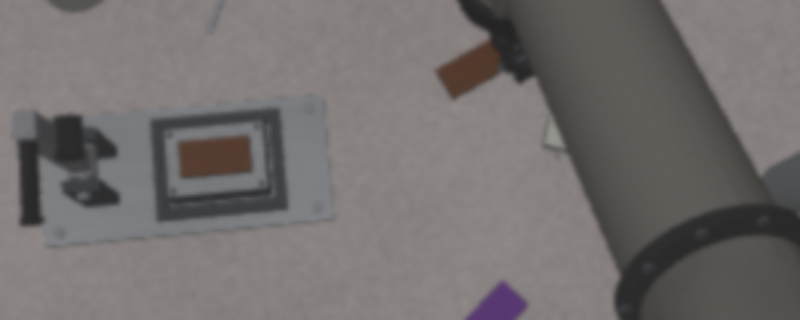

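The first plate lies centred on the module at (215,157) in the crop. Now the second spacer.

Request:
{"op": "drive_tool", "data": {
  "increments": [
    {"dx": -0.0007,"dy": 0,"dz": 0.03,"wx": 0,"wy": 0,"wz": 0,"claw": 0.07},
    {"dx": 0,"dy": 0,"dz": 0.04,"wx": 0,"wy": 0,"wz": 0,"claw": 0.07},
    {"dx": 0,"dy": 0,"dz": 0.04,"wx": 0,"wy": 0,"wz": 0,"claw": 0.07},
    {"dx": 0,"dy": 0,"dz": 0.027,"wx": 0,"wy": 0,"wz": 0,"claw": 0.07},
    {"dx": 0,"dy": 0,"dz": 0.012,"wx": 0,"wy": 0,"wz": 0,"claw": 0.07},
    {"dx": 0,"dy": 0,"dz": 0,"wx": 0,"wy": 0,"wz": 0,"claw": 0.02},
    {"dx": 0,"dy": 0,"dz": 0,"wx": 0,"wy": 0,"wz": 0,"claw": 0.02},
    {"dx": 0,"dy": 0,"dz": 0,"wx": 0,"wy": 0,"wz": 0,"claw": 0.02},
    {"dx": 0,"dy": 0,"dz": 0,"wx": 0,"wy": 0,"wz": 0,"claw": 0.02}
  ],
  "newtons": 40
}}

```text
t: 10.78
eef_pos: [0.6015, -0.1044, 0.0338]
tool_rot: [0.001, 0.497, 0.868, 0.001]
contact_force: [-1.6, -0.2, 6.7]
gripper_width: 0.398
grasp_force: 40.2
```

Request:
{"op": "drive_tool", "data": {
  "increments": [
    {"dx": 0,"dy": 0,"dz": -0.01,"wx": 0,"wy": 0,"wz": 0,"claw": 0.02},
    {"dx": 0,"dy": 0,"dz": -0.03,"wx": 0,"wy": 0,"wz": 0,"claw": 0.02},
    {"dx": 0,"dy": 0,"dz": -0.04,"wx": 0,"wy": 0,"wz": 0,"claw": 0.02},
    {"dx": 0,"dy": 0,"dz": -0.03,"wx": 0,"wy": 0,"wz": 0,"claw": 0.02},
    {"dx": 0.0306,"dy": 0.0045,"dz": 0,"wx": 0,"wy": 0,"wz": 0,"claw": 0.02},
    {"dx": 0.0306,"dy": 0.0045,"dz": 0,"wx": 0,"wy": 0,"wz": 0,"claw": 0.02},
    {"dx": 0.0306,"dy": 0.0045,"dz": 0,"wx": 0,"wy": 0,"wz": 0,"claw": 0.02},
    {"dx": 0.0306,"dy": 0.0045,"dz": 0,"wx": 0,"wy": 0,"wz": 0,"claw": 0.02},
    {"dx": 0.0306,"dy": 0.0045,"dz": 0,"wx": 0,"wy": 0,"wz": 0,"claw": 0.02},
    {"dx": 0.0306,"dy": 0.0045,"dz": 0,"wx": 0,"wy": 0,"wz": 0,"claw": 0.02},
    {"dx": 0.0306,"dy": 0.0045,"dz": 0,"wx": 0,"wy": 0,"wz": 0,"claw": 0.02},
    {"dx": 0.0306,"dy": 0.0045,"dz": 0,"wx": 0,"wy": 0,"wz": 0,"claw": 0.02},
    {"dx": 0.0306,"dy": 0.0045,"dz": 0,"wx": 0,"wy": 0,"wz": 0,"claw": 0.02},
    {"dx": 0,"dy": 0,"dz": 0,"wx": 0,"wy": 0,"wz": 8.3,"claw": 0.02},
    {"dx": 0,"dy": 0,"dz": 0,"wx": 0,"wy": 0,"wz": 8.3,"claw": 0.02},
    {"dx": 0,"dy": 0,"dz": 0,"wx": 0,"wy": 0,"wz": 8.2,"claw": 0.02},
    {"dx": 0,"dy": 0,"dz": 0,"wx": 0,"wy": 0,"wz": 0,"claw": 0.02}
  ],
  "newtons": 40
}}

```text
t: 12.9
eef_pos: [0.4957, 0.1536, 0.1429]
tool_rot: [0.0, 0.671, 0.741, 0.0]
contact_force: [0.5, -0.2, 0.0]
gripper_width: 0.395
grasp_force: 39.9
```

```bash
python3 - <<'E'
from plan import *
from m import *
plan(.4972,.1545,.102,5.5)
im,P=cloud("wrist"); np.savez("w1",im=im,P=P); blobs("w1",300)
E
```

```text
t 12.9 tcp [0.4957 0.1536 0.1429] close angle 5.71 tilt z [ 7.e-04 -4.e-04 -1.e+00] w 0.395 F [ 0.5 -0.2  0. ]
shift mm in present tool axes [ 0.8  1.5 40.9]
turn deg [0.04 0.02 0.21] shift after turn [ 0.8  1.5 40.9]
w1 9398 [278. 252.] med [0.4959 0.1561 0.1204] rect [496.1 153.2  35.3  70.2   5.9] long axis deg 95.9
```

Request:
{"op": "drive_tool", "data": {
  "increments": [
    {"dx": 0,"dy": 0.0013,"dz": 0.02,"wx": 0,"wy": 0,"wz": 0,"claw": 0.02},
    {"dx": 0,"dy": 0,"dz": 0.012,"wx": 0,"wy": 0,"wz": 0,"claw": 0.02},
    {"dx": 0,"dy": 0,"dz": 0.005,"wx": 0,"wy": 0,"wz": 0,"claw": 0.02},
    {"dx": 0,"dy": 0,"dz": 0.003,"wx": 0,"wy": 0,"wz": 0,"claw": 0.02},
    {"dx": 0,"dy": 0,"dz": 0,"wx": 0,"wy": 0,"wz": 0,"claw": 0.02}
  ],
  "newtons": 40
}}

```text
t: 13.58
eef_pos: [0.4971, 0.1539, 0.1023]
tool_rot: [0.0, 0.671, 0.741, 0.0]
contact_force: [0.1, 0.5, -0.2]
gripper_width: 0.401
grasp_force: 39.9
```

Request:
{"op": "drive_tool", "data": {
  "increments": [
    {"dx": 0,"dy": 0,"dz": 0.001,"wx": 0,"wy": 0,"wz": 0,"claw": 0.02},
    {"dx": 0,"dy": 0,"dz": 0,"wx": 0,"wy": 0,"wz": 0,"claw": 0.02}
  ],
  "newtons": 40
}}

```text
t: 13.82
eef_pos: [0.4973, 0.1539, 0.102]
tool_rot: [0.0, 0.671, 0.741, 0.0]
contact_force: [-2.4, 0.5, 5.6]
gripper_width: 0.394
grasp_force: 40.8
```

Request:
{"op": "drive_tool", "data": {
  "increments": [
    {"dx": 0,"dy": 0,"dz": 0,"wx": 0,"wy": 0,"wz": 0,"claw": 0.05},
    {"dx": 0,"dy": 0,"dz": 0,"wx": 0,"wy": 0,"wz": 0,"claw": 0.05},
    {"dx": 0,"dy": 0,"dz": 0,"wx": 0,"wy": 0,"wz": 0,"claw": 0.05},
    {"dx": 0,"dy": 0,"dz": -0.01,"wx": 0,"wy": 0,"wz": 0,"claw": 0.055},
    {"dx": 0,"dy": 0,"dz": -0.025,"wx": 0,"wy": 0,"wz": 0,"claw": 0.055},
    {"dx": 0,"dy": 0,"dz": -0.04,"wx": 0,"wy": 0,"wz": 0,"claw": 0.055},
    {"dx": 0,"dy": 0,"dz": -0.05,"wx": 0,"wy": 0,"wz": 0,"claw": 0.055},
    {"dx": 0,"dy": 0,"dz": -0.05,"wx": 0,"wy": 0,"wz": 0,"claw": 0.055},
    {"dx": 0,"dy": 0,"dz": -0.05,"wx": 0,"wy": 0,"wz": 0,"claw": 0.055},
    {"dx": 0,"dy": 0,"dz": -0.03,"wx": 0,"wy": 0,"wz": 0,"claw": 0.055},
    {"dx": 0,"dy": 0,"dz": 0,"wx": 0,"wy": 0,"wz": -9,"claw": 0.055},
    {"dx": 0,"dy": 0,"dz": 0,"wx": 0,"wy": 0,"wz": -9,"claw": 0.055},
    {"dx": 0,"dy": 0,"dz": 0,"wx": 0,"wy": 0,"wz": -9,"claw": 0.055},
    {"dx": 0,"dy": 0,"dz": 0,"wx": 0,"wy": 0,"wz": -9,"claw": 0.055},
    {"dx": 0,"dy": 0,"dz": 0,"wx": 0,"wy": 0,"wz": -9,"claw": 0.055},
    {"dx": 0,"dy": 0,"dz": 0,"wx": 0,"wy": 0,"wz": -9,"claw": 0.055},
    {"dx": 0,"dy": 0,"dz": 0,"wx": 0,"wy": 0,"wz": -9,"claw": 0.055},
    {"dx": 0,"dy": 0,"dz": 0,"wx": 0,"wy": 0,"wz": -9,"claw": 0.055},
    {"dx": 0,"dy": 0,"dz": 0,"wx": 0,"wy": 0,"wz": -9,"claw": 0.055},
    {"dx": 0,"dy": 0,"dz": 0,"wx": 0,"wy": 0,"wz": -9,"claw": 0.055}
  ],
  "newtons": 40
}}

```text
t: 16.32
eef_pos: [0.4967, 0.1538, 0.3569]
tool_rot: [0.0, -0.052, 0.999, -0.0]
contact_force: [-1.0, 0.4, 0.4]
gripper_width: 0.645
grasp_force: 0.0
```

```bash
python3 - <<'E'
from plan import *
from m import *
im,P=cloud("scene"); np.savez("scene",im=im,P=P); blobs("scene"); a=cv2.resize(im[160:330,250:450,::-1],(700,595))
cv2.imwrite("pics/s3.png",a)
plan(.4325,.272,.36,95.5)
q=np.load("scene.npz")["P"].reshape(-1,3)
q=q[(q[:,2]>.27)&(q[:,2]<.32)&(q[:,0]>.40)&(q[:,0]<.455)&(q[:,1]>.2)&(q[:,1]<.35)]
print(len(q),q.mean(0),q.min(0),q.max(0))
E
```

```text
scene 217 [234. 161.] med [ 0.4607 -0.2605  0.0106] rect [ 460.  -260.9   35.8   69.2   17.7] long axis deg 105.9
scene 244 [197. 189.] med [ 0.6003 -0.2666  0.0107] rect [ 601.4 -267.1   36.7   69.1   10.9] long axis deg 98.9
scene 397 [345. 235.] med [0.4997 0.1564 0.0783] rect [498.9 156.1  37.5  68.3   6.8] long axis deg 95.1
t 16.38 tcp [0.4968 0.1537 0.3568] close angle 96.29 tilt z [ 3.e-04 -1.e-04 -1.e+00] w 0.64 F [ 0.5  0.5 -0.5]
shift mm in present tool axes [ 50.9 124.6  -3.2]
turn deg [-0.01  0.02  0.79] shift after turn [ 52.6 123.9  -3.2]
157 [0.43008108 0.27551552 0.29006121] [0.40679325 0.26272771 0.28162787] [0.45494206 0.28431468 0.29520351]
```

View pics/s3.png

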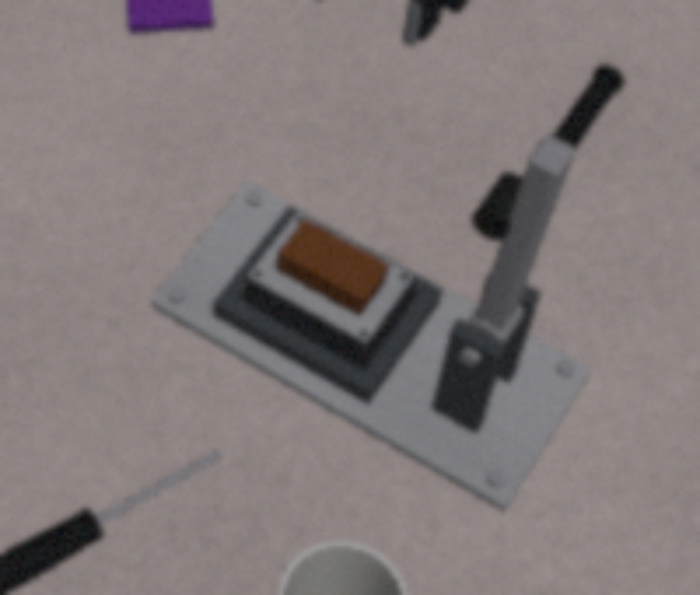

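The scene crop shows both plates neatly stacked on the module at (332,265) and the arm still upright. The handle runs from (560,140) to (610,75).

Request:
{"op": "drive_tool", "data": {
  "increments": [
    {"dx": 0.0085,"dy": 0.0247,"dz": 0,"wx": 0,"wy": 0,"wz": 0,"claw": 0.055},
    {"dx": 0.0085,"dy": 0.0247,"dz": 0,"wx": 0,"wy": 0,"wz": 0,"claw": 0.055},
    {"dx": 0.0085,"dy": 0.0247,"dz": 0,"wx": 0,"wy": 0,"wz": 0,"claw": 0.055},
    {"dx": 0.0085,"dy": 0.0247,"dz": 0,"wx": 0,"wy": 0,"wz": 0,"claw": 0.055},
    {"dx": 0.0085,"dy": 0.0247,"dz": 0,"wx": 0,"wy": 0,"wz": 0.8,"claw": 0.055},
    {"dx": 0,"dy": 0,"dz": 0,"wx": 0,"wy": 0,"wz": 0,"claw": 0.055}
  ],
  "newtons": 40
}}

```text
t: 17.12
eef_pos: [0.4412, 0.2744, 0.357]
tool_rot: [0.0, -0.043, 0.999, 0.0]
contact_force: [-0.1, 1.0, 0.7]
gripper_width: 0.64
grasp_force: 0.0
```

```bash
python3 - <<'E'
from plan import *
from m import *
plan(.4408,.272,.282,95.5)
im,P=cloud("wrist"); np.savez("w1",im=im,P=P); cv2.imwrite("pics/w5.png",im[...,::-1])
q=P[(P[...,2]>.275)&(P[...,2]<.305)&(P[...,1]>.24)&(P[...,1]<.31)&(P[...,0]>.39)&(P[...,0]<.52)]
for a in np.arange(.395,.51,.01):
    r=q[abs(q[:,0]-a)<.005]
    if len(r)>5: print(a.round(3),len(r),r[:,1:].min(0).round(4),r[:,1:].max(0).round(4), "top y",np.median(r[r[:,2]>r[:,2].max()-.003][:,1]).round(4))
E
```

```text
t 17.12 tcp [0.4412 0.2744 0.357 ] close angle 94.97 tilt z [ 4.e-04  9.e-04 -1.e+00] w 0.64 F [-0.1  1.   0.7]
shift mm in present tool axes [ 0.6 -2.4 75. ]
turn deg [ 0.05  0.03 -0.53] shift after turn [ 0.6 -2.4 75. ]
0.405 320 [0.2615 0.2766] [0.281  0.2954] top y 0.2717
0.415 366 [0.2618 0.2837] [0.2803 0.2946] top y 0.2715
0.425 356 [0.2645 0.2843] [0.2813 0.2936] top y 0.2731
0.435 346 [0.266 0.284] [0.2823 0.2934] top y 0.274
0.445 332 [0.2667 0.2836] [0.2833 0.2943] top y 0.2749
0.455 316 [0.2674 0.2839] [0.2842 0.2937] top y 0.276
0.465 304 [0.2689 0.2842] [0.2853 0.294 ] top y 0.2769
0.475 473 [0.268  0.2752] [0.288  0.2958] top y 0.2785
0.485 357 [0.2694 0.2918] [0.2889 0.2958] top y 0.2791
0.495 162 [0.2701 0.2914] [0.2894 0.2954] top y 0.2793
```

View pics/w5.png

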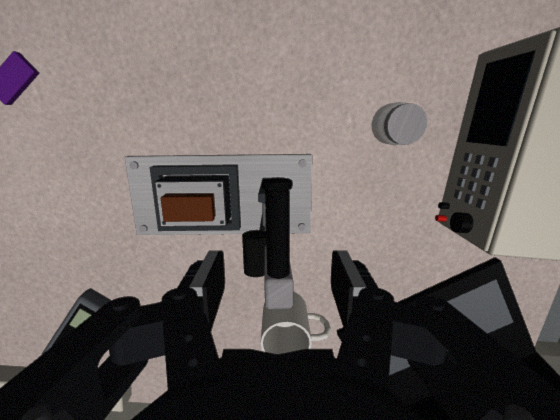

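The wrist view shows the handle vertical at x≈278 px, centred between the open fingers (210 and 345 px), with the arm below it at (279,290). I'll descend and grip.

Request:
{"op": "drive_tool", "data": {
  "increments": [
    {"dx": 0,"dy": 0,"dz": 0.025,"wx": 0,"wy": 0,"wz": -0.55,"claw": 0.055},
    {"dx": 0,"dy": 0,"dz": 0.025,"wx": 0,"wy": 0,"wz": 0,"claw": 0.055},
    {"dx": 0,"dy": 0,"dz": 0.016,"wx": 0,"wy": 0,"wz": 0,"claw": 0.055},
    {"dx": 0,"dy": 0,"dz": 0,"wx": 0,"wy": 0,"wz": 0,"claw": 0.005},
    {"dx": 0,"dy": 0,"dz": 0,"wx": 0,"wy": 0,"wz": 0,"claw": 0.005},
    {"dx": 0,"dy": 0,"dz": 0,"wx": 0,"wy": 0,"wz": 0,"claw": 0.005},
    {"dx": 0,"dy": 0,"dz": 0,"wx": 0,"wy": 0,"wz": 0,"claw": 0.005},
    {"dx": 0,"dy": 0,"dz": 0,"wx": 0,"wy": 0,"wz": 0,"claw": 0.005}
  ],
  "newtons": 35
}}

```text
t: 18.18
eef_pos: [0.4431, 0.2729, 0.2914]
tool_rot: [0.001, -0.047, 0.999, 0.0]
contact_force: [0.4, 0.3, 6.0]
gripper_width: 0.169
grasp_force: 34.6
```

```bash
python3 - <<'E'
from plan import *
plan(.4408,.274,.291,95.54)
th=np.linspace(1.606,.08,21); y=-.18*np.cos(th); z=.18*np.sin(th)
for a,b in zip(np.diff(y),np.diff(z)): print(f"dy {a*1000:.1f} dz {-b*1000:.1f}")
E
```

```text
t 18.18 tcp [0.4431 0.2729 0.2914] close angle 95.38 tilt z [ 1.8e-03  8.0e-04 -1.0e+00] w 0.169 F [0.4 0.3 6. ]
shift mm in present tool axes [2.2 1.3 0.4]
turn deg [ 0.04  0.11 -0.16] shift after turn [2.2 1.3 0.4]
dy -13.7 dz 0.0
dy -13.7 dz 1.1
dy -13.6 dz 2.1
dy -13.4 dz 3.2
dy -13.1 dz 4.2
dy -12.7 dz 5.1
dy -12.3 dz 6.1
dy -11.8 dz 7.0
dy -11.2 dz 7.9
dy -10.6 dz 8.7
dy -9.9 dz 9.5
dy -9.1 dz 10.2
dy -8.3 dz 10.9
dy -7.5 dz 11.5
dy -6.6 dz 12.1
dy -5.6 dz 12.5
dy -4.7 dz 12.9
dy -3.7 dz 13.2
dy -2.7 dz 13.5
dy -1.6 dz 13.6
```

Request:
{"op": "drive_tool", "data": {
  "increments": [
    {"dx": 0,"dy": -0.0137,"dz": 0,"wx": 0,"wy": 0,"wz": 0,"claw": 0.005},
    {"dx": 0,"dy": -0.0137,"dz": 0.0011,"wx": 0,"wy": 0,"wz": 0,"claw": 0.005},
    {"dx": 0,"dy": -0.0136,"dz": 0.0021,"wx": 0,"wy": 0,"wz": 0,"claw": 0.005},
    {"dx": 0,"dy": -0.0134,"dz": 0.0032,"wx": 0,"wy": 0,"wz": 0,"claw": 0.005},
    {"dx": 0,"dy": -0.0131,"dz": 0.0042,"wx": 0,"wy": 0,"wz": 0,"claw": 0.005},
    {"dx": 0,"dy": -0.0127,"dz": 0.0051,"wx": 0,"wy": 0,"wz": 0,"claw": 0.005}
  ],
  "newtons": 35
}}

```text
t: 18.92
eef_pos: [0.4508, 0.1913, 0.2745]
tool_rot: [0.001, -0.046, 0.999, -0.0]
contact_force: [4.1, 2.9, 0.2]
gripper_width: 0.175
grasp_force: 34.8
```

Request:
{"op": "drive_tool", "data": {
  "increments": [
    {"dx": 0,"dy": -0.0123,"dz": 0.0061,"wx": 0,"wy": 0,"wz": 0,"claw": 0.005},
    {"dx": 0,"dy": -0.0118,"dz": 0.007,"wx": 0,"wy": 0,"wz": 0,"claw": 0.005},
    {"dx": 0,"dy": -0.0112,"dz": 0.0079,"wx": 0,"wy": 0,"wz": 0,"claw": 0.005},
    {"dx": 0,"dy": -0.0106,"dz": 0.0087,"wx": 0,"wy": 0,"wz": 0,"claw": 0.005},
    {"dx": 0,"dy": -0.0099,"dz": 0.0095,"wx": 0,"wy": 0,"wz": 0,"claw": 0.005},
    {"dx": 0,"dy": -0.0091,"dz": 0.0102,"wx": 0,"wy": 0,"wz": 0,"claw": 0.005},
    {"dx": 0,"dy": -0.0083,"dz": 0.0109,"wx": 0,"wy": 0,"wz": 0,"claw": 0.005}
  ],
  "newtons": 35
}}

```text
t: 19.8
eef_pos: [0.4572, 0.1192, 0.2137]
tool_rot: [0.0, -0.047, 0.999, 0.0]
contact_force: [5.5, 5.7, -0.7]
gripper_width: 0.176
grasp_force: 34.1
```

```bash
python3 - <<'E'
from plan import *
plan(.4408,.274,.291,95.54)
o=get_obs();p=np.array(o["eef_pos"]); d=p[:2]-J; a=np.radians(JA)
yj=-d[0]*np.sin(a)+d[1]*np.cos(a); print("jig x,y",d[0]*np.cos(a)+d[1]*np.sin(a),yj,"theta",np.arctan2(p[2]-.006-.105,.12-yj),"r",np.hypot(p[2]-.111,.12-yj))
E
```

```text
t 19.8 tcp [0.4572 0.1192 0.2137] close angle 95.38 tilt z [ 4.e-04  6.e-04 -1.e+00] w 0.176 F [ 5.5  5.7 -0.7]
shift mm in present tool axes [  1.8 155.7 -77.2]
turn deg [ 0.03  0.02 -0.16] shift after turn [  1.4 155.7 -77.3]
jig x,y -0.043078656261447267 -0.029702783135222816 theta 0.6011955781039485 r 0.18153274322294033
```

Request:
{"op": "drive_tool", "data": {
  "increments": [
    {"dx": 0,"dy": -0.0072,"dz": 0.0115,"wx": 0,"wy": 0,"wz": 0,"claw": 0.005},
    {"dx": 0,"dy": -0.0063,"dz": 0.0121,"wx": 0,"wy": 0,"wz": 0,"claw": 0.005},
    {"dx": 0,"dy": -0.0054,"dz": 0.0125,"wx": 0,"wy": 0,"wz": 0,"claw": 0.005},
    {"dx": 0,"dy": -0.0045,"dz": 0.0129,"wx": 0,"wy": 0,"wz": 0,"claw": 0.005},
    {"dx": 0,"dy": -0.0036,"dz": 0.0132,"wx": 0,"wy": 0,"wz": 0,"claw": 0.005},
    {"dx": 0,"dy": -0.0027,"dz": 0.0135,"wx": 0,"wy": 0,"wz": 0,"claw": 0.005},
    {"dx": 0,"dy": -0.0016,"dz": 0.012,"wx": 0,"wy": 0,"wz": 0,"claw": 0.005},
    {"dx": 0,"dy": 0,"dz": 0,"wx": 0,"wy": 0,"wz": 0,"claw": 0.005}
  ],
  "newtons": 35
}}

```text
t: 20.8
eef_pos: [0.4598, 0.089, 0.1253]
tool_rot: [-0.0, -0.047, 0.999, 0.001]
contact_force: [5.5, 3.7, -2.6]
gripper_width: 0.174
grasp_force: 34.1
```

Request:
{"op": "drive_tool", "data": {
  "increments": [
    {"dx": 0,"dy": -0.0004,"dz": 0.003,"wx": 0,"wy": 0,"wz": 0,"claw": 0.005},
    {"dx": 0,"dy": 0,"dz": 0.003,"wx": 0,"wy": 0,"wz": 0,"claw": 0.005},
    {"dx": 0,"dy": 0,"dz": 0,"wx": 0,"wy": 0,"wz": 0,"claw": 0.005}
  ],
  "newtons": 35
}}

```text
t: 21.18
eef_pos: [0.4601, 0.089, 0.1224]
tool_rot: [0.0, -0.047, 0.999, -0.001]
contact_force: [-5.9, 0.4, 33.0]
gripper_width: 0.166
grasp_force: 38.2
```

Request:
{"op": "drive_tool", "data": {
  "increments": [
    {"dx": 0,"dy": 0,"dz": -0.0018,"wx": 0,"wy": 0,"wz": 0,"claw": 0.005},
    {"dx": 0,"dy": 0,"dz": 0,"wx": 0,"wy": 0,"wz": 0,"claw": 0.005},
    {"dx": 0,"dy": 0,"dz": 0,"wx": 0,"wy": 0,"wz": 0,"claw": 0.005}
  ],
  "newtons": 35
}}

```text
t: 21.55
eef_pos: [0.46, 0.089, 0.1228]
tool_rot: [0.0, -0.047, 0.999, 0.0]
contact_force: [0.1, 3.4, 13.0]
gripper_width: 0.172
grasp_force: 36.2
```

```bash
python3 - <<'E'
from plan import *
plan(.46,.089,.12)
im,P=cloud("scene"); np.savez("scene",im=im,P=P); cv2.imwrite("pics/s4.png",cv2.resize(im[160:310,250:450,::-1],(800,600)))
for i in range(3): print(np.round(get_obs()["contact_force"],1)); read_camera("wrist")
E
```

```text
t 21.55 tcp [0.46   0.089  0.1228] close angle 95.44 tilt z [ 6.e-04  1.e-04 -1.e+00] w 0.172 F [ 0.1  3.4 13. ]
shift mm in present tool axes [0.  0.  2.8]
[ 0.7  3.7 13.3]
[ 1.1  3.4 12.5]
[ 0.3  3.6 12.7]
```

View pics/s4.png

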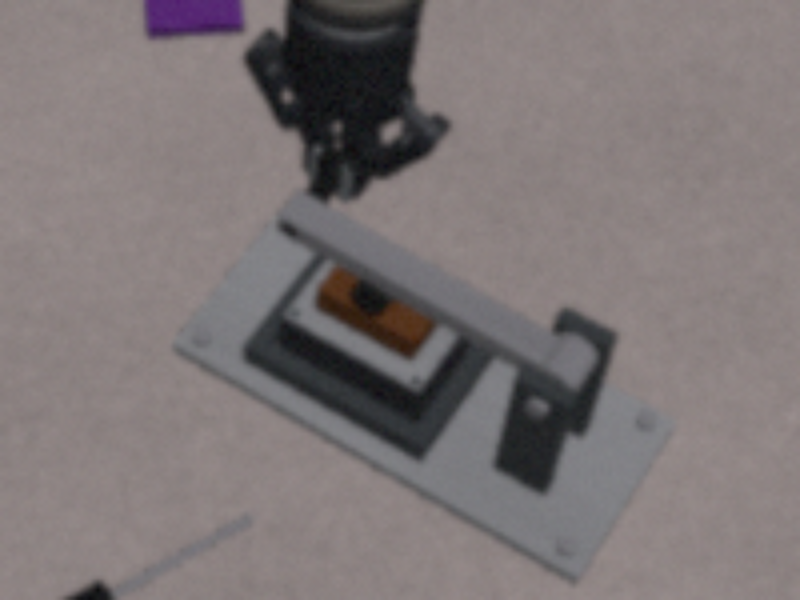

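The scene crop shows the nose resting on the plate stack at (370,293), the arm almost level, and the gripper holding the handle. The reading is steady at about 12.7 N, so I'm handing in.

```bash
python3 -c "
from station import *
print(hand_in())"
```

```text
the job is handed in; nothing more can be done
None
```

Two brown spacers are stacked on the middle of the module, and the hold-down arm's nose bears on them, held at the handle with a steady push of about 12.7 N (brief peak 33 N at first contact); the job is handed in.

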